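# Lock the jig's stop bar, then hold a block pressed into its corner

### The job

On the corner jig, first turn the brass turnbutton as far as it goes, until it lies across the end of the blue stop bar and locks it down. Then pick up the pale wood block, lay it flat on the jig's base with a long side along the aluminium fence and an end against the blue stop bar, and press it firmly into the corner so that it touches both at once. Finish while still holding it pressed there (do not let go), and leave the wax tin beside the block, the orange nozzle cone and the tape roll where they are.

Things in the scene. Friction and masses are not known exactly. Their poses are not given: they have to be found in the camera images.
- jig: Corner jig, fixed to the bench: plywood base 136 x 200 x 12 mm (its x, y, z). Origin: centre of the underside; at yaw 0 (up to 0.15 rad either way) x points away from the robot, y left. On it: aluminium fence (far), blue stop bar (right) with a wood lip behind, turnbutton (near right), an 8 mm high pin at (-0.030, -0.0405). All but the turnbutton stays below 21 mm above the bench.
- fence: Aluminium fence fixed on the base: 18 x 139 x 9 mm, along the jig's y. Origin: centre of its underside, at jig (0.049, 0.0255, 0.012). Its inner face is at jig x = 0.040, its top 21 mm above the bench: a finger between block and fence must stay above that, so grip only the upper half of the block.
- stop_bar: Blue stop bar, 95 x 20 x 9 mm, 0.18 kg, along the jig's x; a loose bar in its seat on the base with 1 to 2 mm of play. Origin: centre of its underside, at jig (0.0125, -0.055, 0.012) at the start. Its face towards the block is at jig y = -0.045. The turnbutton locks its near end down.
- corner (a point): The corner: where the inner faces of fence and stop bar meet, on the base's top surface, at jig (0.040, -0.045, 0.012). The seated block lies towards -x and +y of it, its long side along the fence: its centre is at jig x = 0.0175, y = 0, its underside 12 mm above the bench.
- turnbutton (a joint): Angle of the brass turnbutton about its upright pivot at jig (-0.047, -0.055). 0: blade points to the jig's -y (open). It grows anticlockwise as seen from above to the stop at 1.57: blade points to the jig's +x, across the bar's end (locked; counts from 1.3 on). It starts between 0 and 0.5 and stays where it is left (friction 0.04 N m).
- turnbutton_grip (a point): Point on the pivot axis, 44.5 mm above the bench, in the middle of the turnbutton's upright thumb fin: 34 mm long (along the blade), 9 mm thick, 30.5 to 54.5 mm above the bench, centred on the pivot. The blade below it is 14 mm wide, 22.5 to 30.5 mm above the bench, and reaches 38 mm from the pivot.
- wood_block: Pale wood block, 45 x 90 x 30 mm (along its x, y, z), about 0.06 kg, lying on the bench to the right of the jig. Origin: centre of its underside; its y is its long axis.
- wax_tin: Round brown wax tin, 70 mm across, 24 mm high, on the bench to the right of the block; leave it alone. Origin: centre of the underside.
- nozzle: Orange nozzle cone, 34 mm across, 59 mm high, standing behind the jig on the left; leave it alone. Origin: centre of the underside.
- tape: Roll of masking tape lying flat, 104 mm across, 25 mm high, to the left of the jig; leave it alone. Origin: centre of the underside.

How it is judged:
On the way, in this order (a step that is already met when the one before it is completed fails the run):
1. the turnbutton is turned across the end of the stop bar (1.3 rad or more) (value of joint turnbutton above 1.3 rad and z of stop_bar in the frame of jig below 0.0145 m and angle between the y axis of stop_bar and the y axis of jig, either way round below 0.05 rad and y of stop_bar in the frame of jig between -0.059 and -0.051 m), for 0.2 s.
2. the block lies flat in the corner and is pressed against fence and stop bar at once (x of wood_block in the frame of jig between 0.0135 and 0.0215 m and y of wood_block in the frame of jig between -0.004 and 0.004 m and z of wood_block in the frame of jig between 0.009 and 0.0145 m and angle between wood_block's own z axis and vertical below 0.06 rad and angle between the y axis of wood_block and the y axis of jig, either way round below 0.04 rad and contact force between wood_block and fence above 2 N and contact force between wood_block and stop_bar above 2 N and contact force between the fingers and wood_block above 1.5 N), for 0.3 s.
At the end, for the whole second after the job is handed in: Fingers on the block (over 1.5 N), which presses on fence and stop bar with over 2 N each; it lies flat on the base (0.06 rad, 3 mm), square (0.04 rad), centre within 4 mm of the seated place, at rest; turnbutton at 1.3 rad or more, bar in its seat (all of step 1 and all of step 2 and linear speed of wood_block below 0.02 m/s); the arm keeps its last pose, push and grip.
It fails at once if the wax tin is pushed more than 25 mm (distance of wax_tin from where it was at the start of the episode above 0.025 m).
It fails at once if the nozzle cone is pushed more than 25 mm (distance of nozzle from where it was at the start of the episode above 0.025 m).
It fails at once if the tape roll is pushed more than 25 mm (distance of tape from where it was at the start of the episode above 0.025 m).
It fails at once if the nozzle cone is tipped over (angle between nozzle's own z axis and vertical above 0.7 rad).
It fails at once if the stop bar comes out of its seat (z of stop_bar in the frame of jig above 0.022 m).
It also fails if it takes over 66 s, if anything falls off the work surface, if the arm or the gripper's body presses on something with over 40 N, if the wrist force passes 120 N, or if a joint passes its speed limit or range.

### The arm

A 6-joint arm with a two-finger parallel gripper is mounted at the origin on a cart in front of the work surface, level with it; the furniture and walls round the work are solid. World frame = base frame: x ahead of the robot, y to its left, z up, the work surface at z = 0. Lengths are in m, angles in rad, forces in N, time in s.
With the tool pointing down it reaches from about 0.4 to 0.825 m from the base axis. Payload 7 kg.
Tool frame: the origin (TCP) lies on the centre line of the jaws, within the pads' length; the fingertips stand 22 mm ahead of it and the grasp point (between the pads) lies 3 mm ahead of it; z points along the fingers, y is the direction in which the jaws open and shut (so a half turn about z gives the same grasp; the last joint's range is limited). The gripper opens to 88 mm and grips with 3 to 60 N. Pads are 19 mm wide; open, the fingers measure 130 mm over their backs; the gripper's body (78 mm by 193 mm) begins 47 mm behind the grasp point.
Start: joints at [1.388, 0.359, 0.012, 0, -1.224, -0.288], TCP at [0.306, 0.602, 0.249] pointing down, gripper open.
Joint ranges: [-3.07, 3.07], [-1.43, 2.12], [-1.02, 1.25], [-3.03, 1.67], [-3.05, -0], [-3.03, 3.03]. Speed limits (rad/s): [2.39, 2.39, 3.01, 3.14, 3.14, 3.14].

### API

Orientations are given as [roll, pitch, yaw] about the fixed x, y, z axes, in that order (R = Rz(yaw) Ry(pitch) Rx(roll)).
In Python, from station import arm gives the robot as it stands. The module is installed in compiled form; this text tells all that it offers.
- The arm moves only by the tool arm_command, never from a script. Its argument "motion" is a list of rows, each a list of 3 entries, a list of its own where there are three numbers: the shift along the tool's x, y, z in mm, then the turn, a rotation vector about the tool's x, y, z in degrees, then the opening, from 0 (shut) to 1 (fully open). In form: [[[tx, ty, tz], [wx, wy, wz], grip], ...]. A call has 1 to 20 rows; each row shifts and turns the commanded pose from where the row before left it, along the tool's axes as they then stand; what a row does not reach is not made up. A row lasts 1/12 s, in which the tool goes at most 41.7 mm and 7.16 degrees, less where a joint would pass 70% of its speed; a pose out of reach is approached as far as the arm can. A call is refused whole if a number of a shift passes 41.7 or a number of a turn 7.16, either way. A call with a gripper value outside its range is refused whole. The fingers move at their own pace and stop on an object; "newtons" is the grip in N (left out, the last holds). Time passes only in rows, so rows that do not move let the fingers close. It gives the time, the measured TCP pose, the force and the opening at its end, in the units of the state.
- arm.get_state(): the state, without advancing time (a new reading comes with each control period).
- arm.grab_frame(name): name is "side" or "top" or "wrist"; returns the picture (400x640x3 uint8, red, green, blue); there is no depth.
- arm.camera_info(name): a dict with "fov_y" (degrees; the focal length in pixels is half the picture's height over the tangent of half this angle, whatever the lens; pixels are square), "cx", "cy" (the principal point, pixels), "k1" (the pictures are not rectified: a ray, as slopes to the right and down, at radius r is drawn at 1 + k1 r^2 times it, then the intrinsics apply), "view" (4x4, takes a point from world to camera coordinates); the wrist camera has in their place "tool_from_camera" (4x4, takes a point from camera to tool coordinates, whose origin is the TCP and whose axes are the flange's). Camera axes: x right, y down, z forward; pixel columns grow to the right and rows downward; lengths in m; the calibration is good to about 2 mm. A picture is of the moment at which its call begins: read the wrist's pose just before it. camera_info takes no time and is no camera call.
- arm.job_done(): hands the job in, once; it reports no verdict.
The state is a dict: "t": time; "q": joint angles; "qd": joint speeds; "joint_efforts": joint torques, N m; "eef_pos": TCP position; "ee_rot": TCP orientation; "force": force on the tool from outside, world axes, zero at the start; "moment": the same for the moment, N m; "width": finger opening in m.
Only numpy, scipy, OpenCV 4.12 (cv2) and the standard library are available. Lean on these libraries where they do the work, as an engineer would, in place of code of your own. Each camera call takes 0.05 s, during which the arm holds its last target. There are 200 camera calls.

## Working session

There is one attempt and no reset: what is moved stays moved. The work goes in short steps, Python scripts to look and compute and a tool call to move; the robot and the scene stay as the last step left them, time stands still between calls to the robot, and variables do not carry over. Pictures are saved under pics/ and viewed, on a budget of 10 in all, crops included, one or two more only if the job needs it, and the job is handed in when it is done.

Besides the shell and the picture viewer there is one more tool, called as name([rows], argument=value, ...), one row to a line, values as JSON. arm_command: Moves the arm, as the interface text tells. Its arguments: {"type":"object","properties":{"motion":{"type":"array","items":{"type":"array"}},"newtons":{"type":"number"}},"required":["motion"]}

```bash
mkdir -p pics; python3 - <<'E'
from station import arm
import cv2,numpy as np
np.set_printoptions(precision=4,suppress=True)
for n in("top","side","wrist"): 
    i=arm.camera_info(n); print(n,{k:(np.array(v) if k in("view","tool_from_camera") else v) for k,v in i.items()})
for n in("top","side"):
    cv2.imwrite(f"pics/{n}0.png",arm.grab_frame(n)[:,:,::-1])
print(arm.get_state())
E
```

```text
top {'fov_y': 48.288530269575396, 'cx': 314.76927323516225, 'cy': 201.9794453537061, 'k1': -0.12833406656715868, 'view': array([[ 0.0084, -0.9997,  0.0243,  0.2348],
       [-0.986 , -0.0123, -0.1661,  0.5539],
       [ 0.1663, -0.0226, -0.9858,  1.1614],
       [ 0.    ,  0.    ,  0.    ,  1.    ]])}
side {'fov_y': 50.84499111932486, 'cx': 310.5774450068446, 'cy': 206.6400607051307, 'k1': -0.04841851329699671, 'view': array([[ 0.9877, -0.1561,  0.012 , -0.4871],
       [-0.0489, -0.38  , -0.9237,  0.1863],
       [ 0.1488,  0.9117, -0.3829,  0.727 ],
       [ 0.    ,  0.    ,  0.    ,  1.    ]])}
wrist {'fov_y': 61.37596317903929, 'cx': 323.19107014834987, 'cy': 200.77018610672553, 'k1': 0.013582198073163602, 'tool_from_camera': array([[-0.0015, -0.9631, -0.2691,  0.0717],
       [ 1.    , -0.0017,  0.0005,  0.0013],
       [-0.001 , -0.2691,  0.9631, -0.1365],
       [ 0.    ,  0.    ,  0.    ,  1.    ]])}
{'t': 0.1, 'q': array([ 1.3881,  0.3593,  0.0112, -0.0003, -1.2241, -0.2881]), 'qd': array([ 0.0003, -0.0018,  0.003 ,  0.0003, -0.0011, -0.0009]), 'joint_efforts': array([ -0.0027, -58.4163,  29.3752,   7.0157,   0.0102,  -0.0001]), 'eef_pos': array([0.306 , 0.6012, 0.2477]), 'ee_rot': array([ 3.1401, -0.0001, -0.4709]), 'force': array([-0.5043, -0.3425, -1.2131]), 'moment': array([ 0.0163, -0.001 , -0.0335]), 'width': 0.08761473274165799}
```

View pics/top0.png

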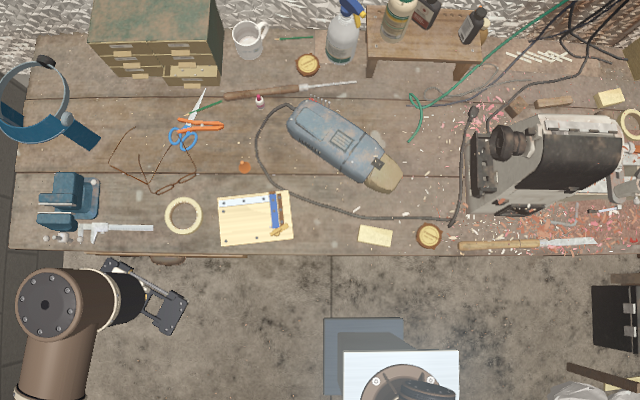

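View pics/side0.png

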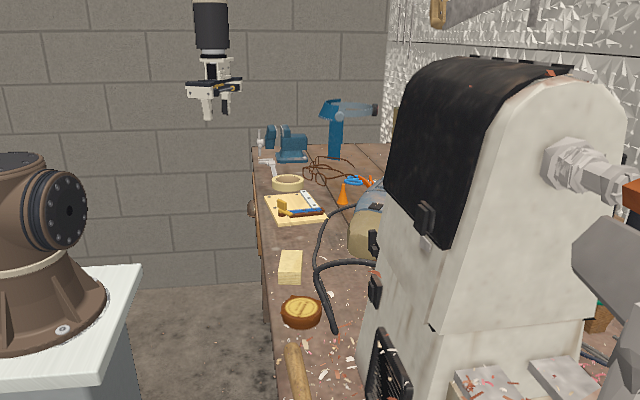

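The top view shows the jig with corners at about (218,197), (291,190), (294,238) and (220,246), the turnbutton near (286,225), the block at (376,236), the tin at (429,236), the nozzle at (245,167) and the tape at (183,216). The side view agrees with this.

```bash
cat > h.py <<'E'
from station import arm
import cv2,numpy as np
from scipy.spatial.transform import Rotation as R
np.set_printoptions(precision=4,suppress=True)
def K(i):
    f=200/np.tan(np.radians(i["fov_y"]/2)); return np.array([[f,0,i["cx"]],[0,f,i["cy"]],[0,0,1]])
def tool(s=None):
    s=s or arm.get_state(); T=np.eye(4); T[:3,:3]=R.from_euler("xyz",s["ee_rot"]).as_matrix(); T[:3,3]=s["eef_pos"]; return T
def cam(n,T=None):
    """camera-to-world"""
    i=arm.camera_info(n)
    return K(i),np.array([i["k1"],0,0,0.]),(T@np.array(i["tool_from_camera"]) if n=="wrist" else np.linalg.inv(i["view"]))
def toworld(n,px,z,T=None):
    k,d,C=cam(n,T); u=cv2.undistortPoints(np.array(px,float).reshape(-1,1,2),k,d)[:,0]
    r=np.c_[u,np.ones(len(u))]@C[:3,:3].T; o=C[:3,3]
    return o+r*((np.broadcast_to(z,len(u))-o[2])/r[:,2])[:,None]
def topix(n,P,T=None):
    k,d,C=cam(n,T); V=np.linalg.inv(C)
    return cv2.projectPoints(np.array(P,float).reshape(-1,1,3),cv2.Rodrigues(V[:3,:3])[0],V[:3,3],k,d)[0][:,0]
def go(p,yaw):
    """shift mm / rotvec deg from the measured pose to TCP p, pointing down with the tool yaw (rpy pi,0,yaw)"""
    T=tool(); G=R.from_euler("xyz",[np.pi,0,yaw])
    print("shift mm",T[:3,:3].T@(np.array(p)-T[:3,3])*1e3,"turn deg",np.degrees((R.from_matrix(T[:3,:3]).inv()*G).as_rotvec()))
def snap(n,f):
    T=tool(); im=arm.grab_frame(n); cv2.imwrite(f"pics/{f}.png",im[:,:,::-1]); np.save(f"pics/{f}.npy",T); return im
E
python3 - <<'E'
from h import *
c=toworld("top",[(218,197),(291,190),(294,238),(220,246)],0.012);print(c,c.mean(0))
print(np.linalg.norm(np.roll(c,-1,0)-c,axis=1))
print("block",toworld("top",[(376,236)],0.03),"tin",toworld("top",[(429,236)],0.02),"noz",toworld("top",[(245,167)],0.03),"tape",toworld("top",[(183,216)],0.02))
go([.53,-.1,.3],0); T=tool(); print(T)
E
```

```text
[[0.5674 0.509  0.012 ]
 [0.5897 0.3063 0.012 ]
 [0.4561 0.2958 0.012 ]
 [0.4315 0.4978 0.012 ]] [0.5112 0.4022 0.012 ]
[0.2039 0.134  0.2034 0.1363]
block [[0.4621 0.0733 0.03  ]] tin [[ 0.464  -0.0763  0.02  ]] noz [[0.6494 0.4343 0.03  ]] tape [[0.5117 0.6023 0.02  ]]
shift mm [517.7288 523.3529 -51.4332] turn deg [  0.0847   0.0116 -26.9797]
[[ 0.8912 -0.4537 -0.0005  0.306 ]
 [-0.4537 -0.8912 -0.0014  0.6012]
 [ 0.0001  0.0015 -1.      0.2477]
 [ 0.      0.      0.      1.    ]]
```

```bash
python3 - <<'E'
from h import *
go([.47,.342,.25],-1.2)
E
```

```text
shift mm [263.7271 156.6043  -2.0102] turn deg [ 0.0775 -0.0388 41.7752]
```

arm_command([
  [[33, 19.5, 0], [0, 0, 0], 1],
  [[33, 19.5, 0], [0, 0, 0], 1],
  [[33, 19.5, 0], [0, 0, 0], 1],
  [[33, 19.5, 0], [0, 0, 0], 1],
  [[33, 19.5, 0], [0, 0, 0], 1],
  [[33, 19.5, 0], [0, 0, 0], 1],
  [[33, 19.5, 0], [0, 0, 0], 1],
  [[33, 19.5, 0], [0, 0, 0], 1],
  [[0, 0, 0], [0, 0, 7], 1],
  [[0, 0, 0], [0, 0, 7], 1],
  [[0, 0, 0], [0, 0, 7], 1],
  [[0, 0, 0], [0, 0, 7], 1],
  [[0, 0, 0], [0, 0, 7], 1],
  [[0, 0, 0], [0, 0, 7], 1],
  [[0, 0, 0], [0, 0, 0], 1],
  [[0, 0, 0], [0, 0, 0], 1],
  [[0, 0, 0], [0, 0, 0], 1],
])

```text
t: 1.52
eef_pos: [0.4706, 0.3427, 0.2484]
ee_rot: [3.141, -0.0, -1.2]
force: [-0.0, -0.8, -0.6]
width: 0.0878
```

```bash
python3 - <<'E'
from h import *
snap("wrist","w1"); s=arm.get_state(); print(s["t"],s["q"],s["eef_pos"],s["ee_rot"],s["force"])
E
```

```text
1.5667 [ 0.9651  0.2074 -0.1985 -0.0001 -1.1652 -0.5947] [0.4706 0.3427 0.2484] [ 3.1413 -0.0001 -1.2004] [ 0.057  -1.0248  0.1357]
```

View pics/w1.png

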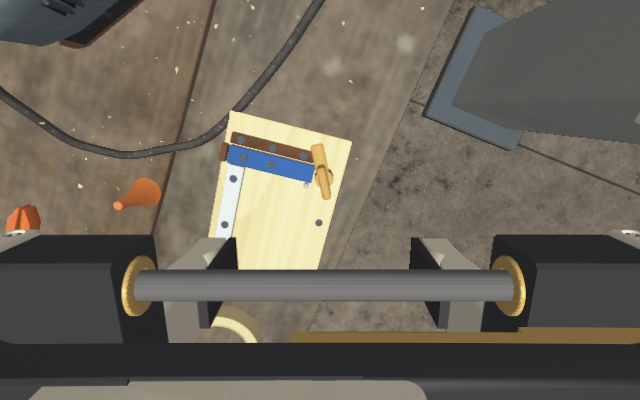

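```bash
python3 - <<'E'
from h import *
im=cv2.imread("pics/w1.png"); c=im[95:225,200:360]; cv2.imwrite("pics/c1.png",cv2.resize(c,None,fx=4.5,fy=4.5,interpolation=cv2.INTER_CUBIC))
T=np.load("pics/w1.npy")
p=toworld("wrist",[(230,110),(351,142)],.012,T); d=p[0]-p[1]; print(p,np.hypot(*d[:2]),"yaw",np.arctan2(d[1],d[0]))
h=cv2.cvtColor(im,cv2.COLOR_BGR2HSV); m=cv2.inRange(h,(105,150,60),(125,255,255)); m[:95]=0;m[225:]=0;m[:,:200]=0
q=cv2.findNonZero(m); r=cv2.minAreaRect(q); b=toworld("wrist",cv2.boxPoints(r),.019,T); print(r,b,b.mean(0))
E
```

```text
[[0.5867 0.3133 0.012 ]
 [0.4535 0.2978 0.012 ]] 0.13410950325867946 yaw 0.11554088374054557
((269.91180419921875, 163.35296630859375), (86.34268188476562, 16.734956741333008), 14.03624439239502) [[0.5735 0.3655 0.019 ]
 [0.5744 0.3471 0.019 ]
 [0.4824 0.3358 0.019 ]
 [0.4802 0.3544 0.019 ]] [0.5276 0.3507 0.019 ]
```

View pics/c1.png

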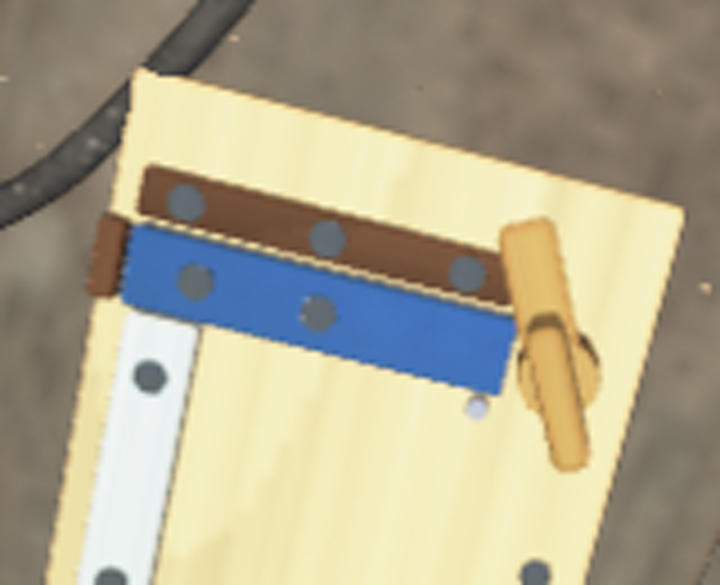

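The crop shows the base's right corners at full-image (230.4,110.1) and (351.8,141.2). The blade tip is at (317.1,144.3), and the fin's top runs from (320.9,166.6) to (327.1,198.3).

```bash
cat >> h.py <<'E'
def jig(): return np.load("jig.npy")   # x,y,yaw
def j2w(p):
    x,y,a=jig(); return np.array([x,y])+R.from_euler("z",a).as_matrix()[:2,:2]@np.array(p)
E
python3 - <<'E'
from h import *
from scipy.optimize import least_squares
T=np.load("pics/w1.npy")
c=lambda p:(200+p[0]/4.5,95+p[1]/4.5)
P=np.array([[.068,-.1,.012],[-.068,-.1,.012],[.04,-.045,.021],[.06,-.045,.021],[-.035,-.045,.021],[.03,-.0405-0,.02]]); P[5,0]=-.03
# bar: far end x=.06, near x=-.035, face y=-.045
px=np.array([c((137,68)),c((683,208)),c((198,325)),c((124,303)),c((500,395)),c((478,402))])
def res(v):
    Rz=R.from_euler("z",v[2]); W=Rz.apply(P)+[v[0],v[1],0]; return (topix("wrist",W,T)-px).ravel()
s=least_squares(res,[.511,.402,.11]); np.save("jig.npy",s.x); print(s.x); print(res(s.x).reshape(-1,2))
print("pivot",j2w([-.047,-.055]),"pix",topix("wrist",[*j2w([-.047,-.055]),.0545],T))
f=toworld("wrist",[c((572,465)),c((544,322)),c((558,394))],.0545,T); t=toworld("wrist",[c((527,222))],.0305,T)
print(f,t,np.hypot(*(f[0]-f[1])[:2])); d=f[1]-f[0]; print("fin th",np.arctan2(d[1],d[0])+np.pi/2-s.x[2]); d=t[0,:2]-j2w([-.047,-.055]);print("blade th",np.arctan2(d[1],d[0])+np.pi/2-s.x[2],np.hypot(*d))
E
```

```text
[0.507  0.4035 0.1272]
[[-0.7595 -0.5543]
 [ 1.0076 -0.6229]
 [ 0.5395 -0.3275]
 [-1.2253  0.1691]
 [ 0.4382  0.2695]
 [ 0.0367  1.3088]]
pivot [0.4674 0.343 ] pix [[324.4026 183.6653]]
[[0.4593 0.3562 0.0545]
 [0.4769 0.3281 0.0545]
 [0.4681 0.3421 0.0545]] [[0.4876 0.3116 0.0305]] 0.03317522834548683
fin th 0.43214025686951074
blade th 0.44550596082942373 0.03734343816821857
```

arm_command([
  [[-0.9, 2.7, 13], [0, 0, -5.6], 1],
  [[0, 0, 36], [0, 0, -5.6], 1],
  [[0, 0, 36], [0, 0, 0], 1],
  [[0, 0, 36], [0, 0, 0], 1],
  [[0, 0, 36], [0, 0, 0], 1],
  [[0, 0, 20], [0, 0, 0], 1],
  [[0, 0, 16], [0, 0, 0], 1],
  [[0, 0, 0], [0, 0, 0], 1],
  [[0, 0, 0], [0, 0, 0], 1],
  [[0, 0, 0], [0, 0, 0], 1],
  [[0, 0, 0], [0, 0, 0], 0],
  [[0, 0, 0], [0, 0, 0], 0],
  [[0, 0, 0], [0, 0, 0], 0],
  [[0, 0, 0], [0, 0, 0], 0],
  [[0, 0, 0], [0, 0, 0], 0],
  [[0, 0, 0], [0, 0, 0], 0],
  [[0, 0, 0], [0, 0, 0], 0],
  [[0, 0, 0], [0, 0, 0], 0],
], newtons=20)

```text
t: 3.07
eef_pos: [0.4679, 0.3426, 0.0556]
ee_rot: [3.142, -0.0, -1.008]
force: [0.1, 0.4, -0.4]
width: 0.0397
```

arm_command([
  [[0, 0, 0], [0, 0, 0], 0],
  [[0, 0, 0], [0, 0, 0], 0],
  [[0, 0, 0], [0, 0, 0], 0],
  [[0, 0, 0], [0, 0, 0], 0],
  [[0, 0, 0], [0, 0, 0], 0],
  [[0, 0, 0], [0, 0, 0], 0],
  [[0, 0, 0], [0, 0, 0], 0],
  [[0, 0, 0], [0, 0, 0], 0],
])

```text
t: 3.73
eef_pos: [0.4697, 0.3442, 0.056]
ee_rot: [-3.137, 0.001, -1.008]
force: [8.5, 2.2, -4.8]
width: 0.0086
```

arm_command([
  [[0, -2, 0], [0, 0, 0], 0],
  [[0, 0, 0], [0, 0, -6], 0],
  [[0, 0, 0], [0, 0, -6], 0],
  [[0, 0, 0], [0, 0, -6], 0],
  [[0, 0, 0], [0, 0, -6], 0],
  [[0, 0, 0], [0, 0, -6], 0],
  [[0, 0, 0], [0, 0, -6], 0],
  [[0, 0, 0], [0, 0, -6], 0],
  [[0, 0, 0], [0, 0, -6], 0],
  [[0, 0, 0], [0, 0, -6], 0],
  [[0, 0, 0], [0, 0, -6], 0],
  [[0, 0, 0], [0, 0, -4], 0],
  [[0, 0, 0], [0, 0, -2], 0],
  [[0, 0, 0], [0, 0, 0], 0],
  [[0, 0, 0], [0, 0, 0], 0],
])

```text
t: 4.98
eef_pos: [0.4702, 0.3448, 0.056]
ee_rot: [-3.14, -0.002, 0.142]
force: [2.3, 4.3, -0.4]
width: 0.0091
```

```bash
python3 - <<'E'
from h import *
s=arm.get_state(); print(s["t"],s["q"],s["eef_pos"],s["ee_rot"],s["force"],s["moment"],s["width"])
E
```

```text
4.9833 [ 0.9679  0.4017 -0.4233  0.     -0.7434  0.745 ] [0.4702 0.3448 0.056 ] [-3.1398 -0.0017  0.1421] [ 2.3424  4.3065 -0.3671] [ 1.5107 -0.8868 -0.3331] 0.009142841877712282
```

arm_command([
  [[0, 0, 0], [0, 0, 1], 0.4],
  [[0, 0, 0], [0, 0, 0], 0.4],
  [[0, 0, 0], [0, 0, 0], 0.4],
  [[0, 0, 0], [0, 0, 0], 0.4],
  [[0, 0, 0], [0, 0, 0], 0.4],
  [[0, 0, -20], [0, 0, 0], 0.4],
  [[0, 0, -41], [0, 0, 0], 1],
  [[0, 0, -41], [0, 0, 0], 1],
  [[0, 0, -41], [0, 0, 0], 1],
  [[-6.5, 33.6, 0], [0, 0, 0], 1],
  [[-6.5, 33.6, 0], [0, 0, 0], 1],
  [[-6.5, 33.6, 0], [0, 0, 0], 1],
  [[-6.5, 33.6, 0], [0, 0, 0], 1],
  [[-6.5, 33.6, 0], [0, 0, 0], 1],
  [[-6.5, 33.6, 0], [0, 0, 0], 1],
])

```text
t: 6.23
eef_pos: [0.4555, 0.137, 0.1986]
ee_rot: [3.142, 0.0, 0.126]
force: [0.9, -0.4, 0.3]
width: 0.0866
```

arm_command([
  [[0, 0, 0], [0, 0, 7], 1],
  [[0, 0, 0], [0, 0, 7], 1],
  [[0, 0, 0], [0, 0, 7], 1],
  [[0, 0, 0], [0, 0, 7], 1],
  [[0, 0, 0], [0, 0, 7], 1],
  [[0, 0, 0], [0, 0, 7], 1],
  [[0, 0, 0], [0, 0, 7], 1],
  [[0, 0, 0], [0, 0, 7], 1],
  [[0, 0, 0], [0, 0, 7], 1],
  [[0, 0, 0], [0, 0, 7], 1],
  [[0, 0, 0], [0, 0, 7], 1],
  [[0, 0, 0], [0, 0, 7], 1],
  [[0, 0, 0], [0, 0, 7], 1],
  [[0, 0, 0], [0, 0, 7], 1],
  [[0, 0, 0], [0, 0, 0], 1],
  [[0, 0, 0], [0, 0, 0], 1],
])

```text
t: 7.57
eef_pos: [0.456, 0.1386, 0.1985]
ee_rot: [3.141, -0.0, -1.581]
force: [-0.1, 0.6, 0.0]
width: 0.0876
```

```bash
python3 - <<'E'
from h import *
snap("wrist","w2"); s=arm.get_state(); print(s["t"],s["q"],s["eef_pos"],s["ee_rot"])
j=jig(); np.save("jig.npy",j+[.0026,.0015,.004])
T=np.load("pics/w2.npy"); print(topix("wrist",[.462,.073,.03],T))
E
```

```text
7.6167 [ 0.7092  0.0707 -0.4844 -0.     -1.0159 -0.7184] [0.4561 0.1387 0.1985] [ 3.1414 -0.0001 -1.58  ]
[[314.0056 116.0374]]
```

View pics/w2.png

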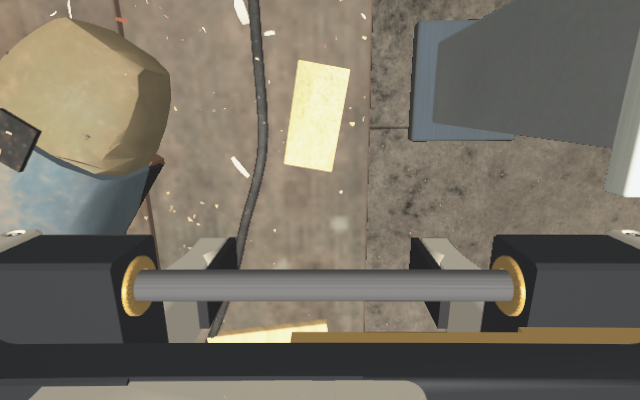

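The block's top face is clear, with corners at about (301,61), (350,70), (332,171) and (285,163). The grinder sits about 0.13 m away on the far side.

```bash
python3 - <<'E'
from h import *
T=np.load("pics/w2.npy"); im=cv2.imread("pics/w2.png"); h=cv2.cvtColor(im,cv2.COLOR_BGR2HSV)
m=cv2.inRange(h,(15,40,190),(35,255,255)); m[:40]=0;m[190:]=0;m[:,:270]=0;m[:,370:]=0
m=cv2.morphologyEx(m,cv2.MORPH_OPEN,np.ones((5,5)))
c=max(cv2.findContours(m,0,2)[0],key=cv2.contourArea); r=cv2.minAreaRect(c); p=cv2.boxPoints(r); print(p)
w=toworld("wrist",p,.03,T); print(w,w.mean(0),np.linalg.norm(np.roll(w,-1,0)-w,axis=1))
e=[np.roll(w,-1,0)[i]-w[i] for i in range(4)]; L=max(e,key=np.linalg.norm); b=np.arctan2(L[1],L[0])-np.pi/2; b=(b+np.pi/2)%np.pi-np.pi/2; print("yaw",b)
np.save("blk.npy",[*w.mean(0)[:2],b]); go([*w.mean(0)[:2],.034],b-np.pi/2)
print("jig yaw",jig(),"seat",j2w([.0175,0]))
E
```

```text
[[283.8  155.4 ]
 [297.54  59.22]
 [349.9   66.7 ]
 [336.16 162.88]]
[[0.49   0.1072 0.03  ]
 [0.475  0.0267 0.03  ]
 [0.4309 0.033  0.03  ]
 [0.4426 0.1146 0.03  ]] [0.4596 0.0704 0.03  ] [0.0819 0.0445 0.0824 0.048 ]
yaw -0.1418916349578645
shift mm [ 68.2234  -4.1981 164.5501] turn deg [ 0.0088 -0.0076  7.6039]
jig yaw [0.5096 0.405  0.1312] seat [0.5269 0.4073]
```

```bash
python3 - <<'E'
from h import *
T=np.load("pics/w2.npy"); im=cv2.imread("pics/w2.png")
g=cv2.cvtColor(im,cv2.COLOR_BGR2GRAY)
p=cv2.cornerSubPix(g,np.array([(285,163),(300,61),(350,70),(332,171)],np.float32).reshape(-1,1,2),(4,4),(-1,-1),(3,40,.01))[:,0]; print(p)
w=toworld("wrist",p,.03,T); print(w,np.linalg.norm(np.roll(w,-1,0)-w,axis=1))
L=(w[0]-w[1]+w[3]-w[2]); b=np.arctan2(L[1],L[0])-np.pi/2; c=w.mean(0); print("yaw",b,c)
np.save("blk.npy",[*c[:2],b]); go([*c[:2],.034],b-np.pi/2)
E
```

```text
[[283.3926 163.3029]
 [298.1593  59.3759]
 [349.6578  68.9808]
 [331.2297 171.4429]]
[[0.4907 0.1144 0.03  ]
 [0.4744 0.0268 0.03  ]
 [0.4311 0.0348 0.03  ]
 [0.4471 0.1224 0.03  ]] [0.0891 0.044  0.089  0.0443]
yaw -0.1818724563152545 [0.4608 0.0746 0.03  ]
shift mm [ 63.9707  -5.3786 164.5494] turn deg [ 0.0086 -0.0078  9.8947]
```

arm_command([
  [[32, -3.5, 0], [0, 0, 0], 1],
  [[32, -3.5, 0], [0, 0, 0], 1],
  [[0, 0, 0], [0, 0, 5], 1],
  [[0, 0, 0], [0, 0, 4.9], 1],
  [[0, 0, 36], [0, 0, 0], 1],
  [[0, 0, 36], [0, 0, 0], 1],
  [[0, 0, 36], [0, 0, 0], 1],
  [[0, 0, 30], [0, 0, 0], 1],
  [[0, 0, 15], [0, 0, 0], 1],
  [[0, 0, 9.5], [0, 0, 0], 1],
  [[0, 0, 0], [0, 0, 0], 1],
  [[0, 0, 0], [0, 0, 0], 1],
  [[0, 0, 0], [0, 0, 0], 0.45],
  [[0, 0, 0], [0, 0, 0], 0.45],
  [[0, 0, 0], [0, 0, 0], 0.45],
  [[0, 0, 0], [0, 0, 0], 0.45],
  [[0, 0, 0], [0, 0, 0], 0.45],
  [[0, 0, 0], [0, 0, 0], 0.45],
  [[0, 0, 0], [0, 0, 0], 0.45],
  [[0, 0, 0], [0, 0, 0], 0.45],
], newtons=30)

```text
t: 9.28
eef_pos: [0.4624, 0.0747, 0.0362]
ee_rot: [-3.141, 0.0, -1.757]
force: [-1.1, -0.5, 1.5]
width: 0.0449
```

arm_command([
  [[0, 0, 0], [0, 0, 0], 0.3],
  [[0, 0, 0], [0, 0, 0], 0.3],
  [[0, 0, 0], [0, 0, 0], 0.3],
  [[0, 0, 0], [0, 0, 0], 0.3],
  [[0, 0, 0], [0, 0, 0], 0.3],
])

```text
t: 9.7
eef_pos: [0.4624, 0.0747, 0.0362]
ee_rot: [-3.142, 0.0, -1.757]
force: [-1.4, 0.7, 5.0]
width: 0.0448
```

arm_command([
  [[0, 0, -20], [0, 0, 0], 0.3],
  [[0, 0, -40], [0, 0, 0], 0.3],
  [[0, 0, -40], [0, 0, 0], 0.3],
  [[0, 0, -40], [0, 0, 0], 0.3],
  [[0, 0, 0], [0, 0, 0], 0.3],
  [[0, 0, 0], [0, 0, 0], 0.3],
])

```text
t: 10.2
eef_pos: [0.4635, 0.0754, 0.1783]
ee_rot: [-3.138, 0.004, -1.757]
force: [-0.6, -1.2, -1.4]
width: 0.0447
```

```bash
python3 - <<'E'
from h import *
s=arm.get_state(); print(s["t"],s["width"],s["force"],s["moment"])
t=j2w([.0105,.015]); print(t); go([*t,.17],jig()[2]-np.pi/2)
E
```

```text
10.2 0.04470637429876365 [-0.5536 -1.1533 -1.433 ] [0.0618 0.0529 0.003 ]
[0.518  0.4213]
shift mm [-349.9155   10.486     9.5571] turn deg [ -0.2588   0.1803 -18.1914]
```

arm_command([
  [[-15, 0.5, 0], [0, 0, 0], 0.3],
  [[-35, 1, 0], [0, 0, 0], 0.3],
  [[-35, 1, 0], [0, 0, 0], 0.3],
  [[-35, 1, 0], [0, 0, 0], 0.3],
  [[-35, 1, 0], [0, 0, 0], 0.3],
  [[-35, 1, 0], [0, 0, 0], 0.3],
  [[-35, 1, 0], [0, 0, 0], 0.3],
  [[-35, 1, 0], [0, 0, 0], 0.3],
  [[-35, 1, 0], [0, 0, 0], 0.3],
  [[-35, 1, 0], [0, 0, 0], 0.3],
  [[-20, 1, 0], [0, 0, 0], 0.3],
  [[0, 0, 0], [0, 0, -6], 0.3],
  [[0, 0, 0], [0, 0, -6], 0.3],
  [[0, 0, 0], [0, 0, -6.2], 0.3],
  [[0, 0, 35], [0, 0, 0], 0.3],
  [[0, 0, 25], [0, 0, 0], 0.3],
  [[0, 0, 10], [0, 0, 0], 0.3],
  [[0, 0, 0], [0, 0, 0], 0.3],
  [[0, 0, 0], [0, 0, 0], 0.3],
  [[0, 0, 0], [0, 0, 0], 0.3],
])

```text
t: 11.87
eef_pos: [0.5175, 0.4211, 0.1071]
ee_rot: [-3.14, 0.001, -1.439]
force: [0.0, 0.1, -1.6]
width: 0.0452
```

```bash
python3 - <<'E'
from h import *
im=snap("wrist","w3"); s=arm.get_state(); print(s["t"],s["eef_pos"],s["ee_rot"],s["width"])
t=j2w([.0105,.015]); go([*t,.054],jig()[2]-np.pi/2)
cv2.imwrite("pics/w3c.png",cv2.resize(im[60:320,150:500,::-1],None,fx=2.2,fy=2.2,interpolation=cv2.INTER_CUBIC))
E
```

```text
11.9167 [0.5176 0.4213 0.1075] [-3.1399  0.0013 -1.4392] 0.044430403372829434
shift mm [ 0.2086 -0.3842 53.5046] turn deg [-0.0971  0.0748  0.0244]
```

View pics/w3c.png

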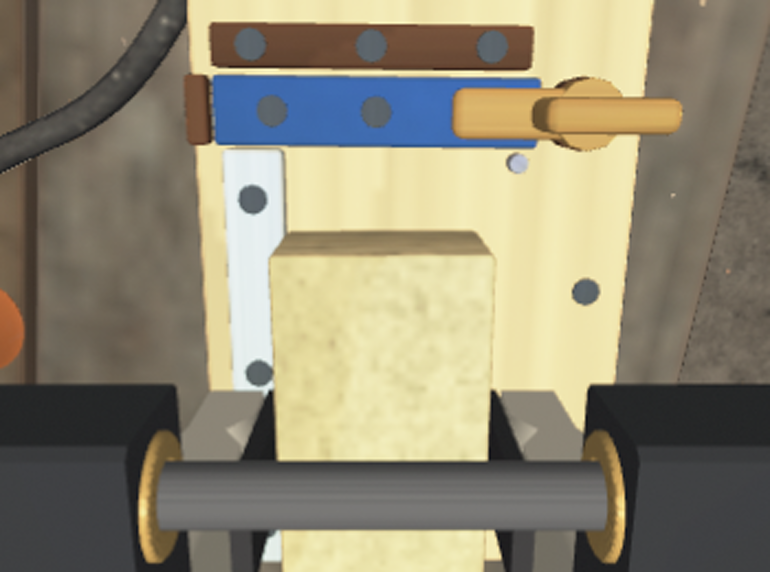

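The turnbutton lies across the bar, and the block is square and hanging level. I'll measure the remaining gaps from this view: the block end's lower edge at crop row 232, the bar face at rows 145–148, and the fence inner edge at column 284.

```bash
python3 - <<'E'
from h import *
T=np.load("pics/w3.npy"); c=lambda p:(150+p[0]/2.2,60+p[1]/2.2)
Ti=np.linalg.inv(T)
def tl(px,z): w=toworld("wrist",[c(p) for p in px],z,T); return ((np.c_[w,np.ones(len(w))])@Ti.T)[:,:3]*1e3
z=T[2,3]
print("block bottom far end",tl([(285,232),(480,232)],z-.036))
print("block top far end",tl([(271,254),(494,254)],z-.006))
print("bar face",tl([(217,145),(445,148)],.021))
print("fence inner",tl([(284,152),(284,230)],.021))
print("seat in tool",(Ti@np.r_[j2w([.0175,0]),.048,1])*1e3)
E
```

```text
block bottom far end [[ 44.0404 -21.0189  36.0001]
 [ 43.9797  24.7235  35.9457]]
block top far end [[ 44.7762 -19.9915   5.9984]
 [ 44.7198  23.5707   5.9466]]
bar face [[ 61.3117 -46.539   86.0961]
 [ 60.3822  20.3221  86.0171]]
fence inner [[ 59.2946 -26.9823  86.074 ]
 [ 36.1913 -27.8432  86.0881]]
seat in tool [  14.9942   -7.4711   59.0758 1000.    ]
```

arm_command([
  [[0, 0, 20], [0, 0, 0], 0.3],
  [[0, 0, 20], [0, 0, 0], 0.3],
  [[0, 0, 10], [0, 0, 0], 0.3],
  [[0, 0, 5], [0, 0, 0], 0.3],
  [[0, 0, 2], [0, 0, 0], 0.3],
  [[0, 0, 0], [0, 0, 0], 0.3],
  [[0, 0, 0], [0, 0, 0], 0.3],
  [[0, 0, 0], [0, 0, 0], 0.3],
], newtons=45)

```text
t: 12.58
eef_pos: [0.5173, 0.4212, 0.0502]
ee_rot: [-3.14, 0.001, -1.439]
force: [1.0, -0.0, -0.8]
width: 0.0445
```

arm_command([
  [[5, -2, 0.5], [0, 0, 0], 0.3],
  [[5, -2, 0.5], [0, 0, 0], 0.3],
  [[4, -1, 0.5], [0, 0, 0], 0.3],
  [[0, 0, 0], [0, 0, 0], 0.3],
  [[0, 0, 0], [0, 0, 0], 0.3],
  [[0, 0, 0], [0, 0, 0], 0.3],
])

```text
t: 13.08
eef_pos: [0.5244, 0.4071, 0.0483]
ee_rot: [-3.141, -0.0, -1.439]
force: [2.2, -3.0, 6.1]
width: 0.0446
```

arm_command([
  [[1, 0, 0], [0, 0, 0], 0.3],
  [[1, 0, 0], [0, 0, 0], 0.3],
  [[1, 0, 0], [0, 0, 0], 0.3],
  [[1, 0, 0], [0, 0, 0], 0.3],
  [[0, 0, 0], [0, 0, 0], 0.3],
  [[0, 0, 0], [0, 0, 0], 0.3],
])

```text
t: 13.58
eef_pos: [0.5246, 0.4048, 0.0483]
ee_rot: [-3.14, 0.002, -1.439]
force: [0.1, 2.9, 5.5]
width: 0.0447
```

arm_command([
  [[0, -1, 0], [0, 0, 0], 0.3],
  [[0, -1, 0], [0, 0, 0], 0.3],
  [[0, -1, 0], [0, 0, 0], 0.3],
  [[1, -1, 0], [0, 0, 0], 0.3],
  [[0, 0, 0], [0, 0, 0], 0.3],
  [[0, 0, 0], [0, 0, 0], 0.3],
])

```text
t: 14.08
eef_pos: [0.5269, 0.4044, 0.0483]
ee_rot: [3.141, 0.002, -1.439]
force: [-9.3, 5.1, 9.7]
width: 0.045
```

```bash
python3 - <<'E'
from h import *
s=arm.get_state(); f=np.array(s["force"]); a=jig()[2]; print(s["t"],s["eef_pos"],s["ee_rot"],f,s["moment"],s["width"])
print("force jig",R.from_euler("z",-a).apply(f), "tcp err from seat mm", R.from_euler("z",-a).apply(np.r_[np.array(s["eef_pos"][:2])-j2w([.0175,0]),0])*1e3)
E
```

```text
14.0833 [0.5269 0.4044 0.0483] [ 3.141   0.0019 -1.4394] [-9.2892  5.0862  9.7429] [ 1.7304  3.1493 -0.3482] 0.04497023601500181
force jig [-8.5441  6.2576  9.7429] tcp err from seat mm [-0.4067 -2.8803  0.    ]
```

arm_command([
  [[1, -0.5, 0], [0, 0, 0], 0.3],
  [[1, -0.5, -0.2], [0, 0, 0], 0.3],
  [[1, 0, -0.3], [0, 0, 0], 0.3],
  [[0, 0, 0], [0, 0, 0], 0.3],
  [[0, 0, 0], [0, 0, 0], 0.3],
  [[0, 0, 0], [0, 0, 0], 0.3],
  [[0, 0, 0], [0, 0, 0], 0.3],
])

```text
t: 14.67
eef_pos: [0.5271, 0.4041, 0.0485]
ee_rot: [3.141, 0.005, -1.439]
force: [-14.7, 14.7, 7.6]
width: 0.0442
```

```bash
python3 - <<'E'
from h import *
im=snap("wrist","w4"); s=arm.get_state(); f=np.array(s["force"]); a=jig()[2]; print(s["t"],s["eef_pos"],s["ee_rot"],s["moment"],s["width"])
print("force jig",R.from_euler("z",-a).apply(f), "tcp err from seat mm", R.from_euler("z",-a).apply(np.r_[np.array(s["eef_pos"][:2])-j2w([.0175,0]),0])*1e3)
cv2.imwrite("pics/w4c.png",cv2.resize(im[60:320,150:500,::-1],None,fx=2.2,fy=2.2,interpolation=cv2.INTER_CUBIC))
E
```

```text
14.7167 [0.5272 0.4041 0.0484] [ 3.141   0.0054 -1.4396] [ 5.3401  5.8417 -0.5991] 0.0447076056930619
force jig [-13.0835  16.6765   7.5719] tcp err from seat mm [-0.2216 -3.235   0.    ]
```

View pics/w4c.png

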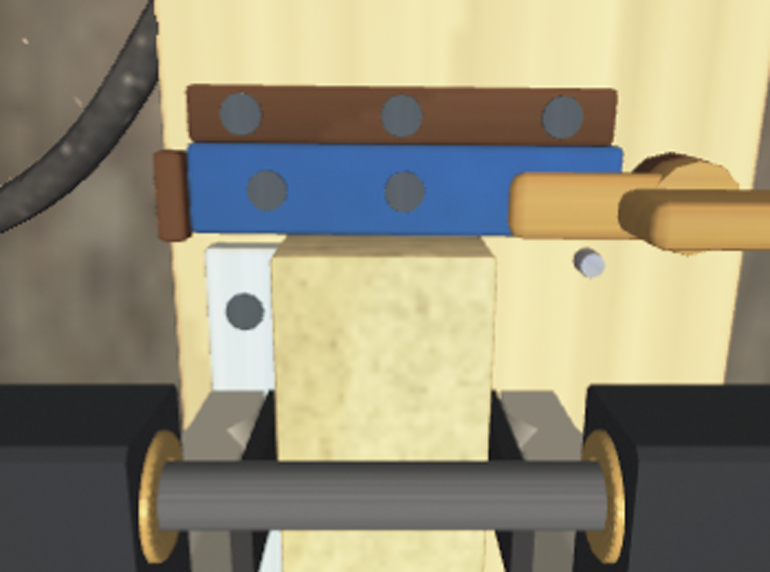

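The block end is flush with the bar and square to it, the turnbutton is locked, and the bar is seated against its lip. I'll press a little more toward the fence, hold and check.

arm_command([
  [[0, -0.8, 0], [0, 0, 0], 0.3],
  [[0, 0, 0], [0, 0, 0], 0.3],
  [[0, 0, 0], [0, 0, 0], 0.3],
  [[0, 0, 0], [0, 0, 0], 0.3],
  [[0, 0, 0], [0, 0, 0], 0.3],
  [[0, 0, 0], [0, 0, 0], 0.3],
  [[0, 0, 0], [0, 0, 0], 0.3],
  [[0, 0, 0], [0, 0, 0], 0.3],
])

```text
t: 15.38
eef_pos: [0.5272, 0.4041, 0.0484]
ee_rot: [3.14, 0.005, -1.44]
force: [-18.7, 14.0, 8.8]
width: 0.0451
```

```bash
python3 - <<'E'
from h import *
s=arm.get_state(); f=np.array(s["force"]); a=jig()[2]; r=R.from_euler("z",-a)
print(s["t"],s["eef_pos"],s["ee_rot"],s["width"],"force jig",r.apply(f))
T=tool(s); Ti=np.linalg.inv(np.load("pics/w4.npy")); c=lambda p:(150+p[0]/2.2,60+p[1]/2.2)
w=toworld("wrist",[c(p) for p in [(190,233),(505,236),(275,245),(273,385)]],.021,np.load("pics/w4.npy")); print((np.c_[w,np.ones(4)]@Ti.T)[:,:3]*1e3)
E
```

```text
15.3833 [0.5272 0.4041 0.0484] [ 3.14    0.0051 -1.4396] 0.045115874667995444 force jig [-16.7006  16.3593   8.7509]
[[ 45.3224 -41.006   27.1964]
 [ 44.5422  29.1549  27.2383]
 [ 42.5918 -22.2152  27.2211]
 [  9.0618 -24.0483  27.4002]]
```

```bash
python3 -c "
from station import arm
print(arm.job_done()); s=arm.get_state(); print(s['t'],s['eef_pos'],s['force'],s['width'])"
```

```text
the job is handed in; nothing more can be done
None
the job is handed in; nothing more can be done
```

I turned the turnbutton to its stop, seated the wood block in the corner, and handed the job in at about 15.4 s with the block still gripped and pressed. The hand-in gave no verdict.

**Turnbutton:** the final tool yaw puts it at about 1.58 rad, and the stop pushed back on the tool. The wrist picture shows the blade across the end of the blue bar.

**Block in the corner:**
- **Forces:** the last reading was about 17 N towards the fence, 16 N towards the stop bar and 9 N downward. These are wrist forces, so they include friction; the contact forces themselves were not measured.
- **Grip:** the fingers hold the block at about 45 mm opening, with the grip set to 45 N.
- **Fit:** the last picture shows the block end flush with the bar and square to within about 0.01 rad. The tool height means the block lies flat on the base.

**Disagreements:**
- **Pivot position:** gripping the fin put the pivot 2–3 mm from where the camera had it, so I corrected the jig position.
- **Block position:** pressing moved the bar about 1.7 mm by the camera, consistent with its stated play. That puts the block centre about 1.7 mm from the nominal seat in jig y. The corrected jig position instead gives 3.2 mm, or nearly 4 mm if the block sits 0.6 mm off in the grip, which would be right at the 4 mm limit.

**Other objects:** I planned the path clear of the wax tin, nozzle cone and tape roll and felt no unexpected contact, but I took no final picture of them.

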